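Line up a mounting plate with a drift pin and fit its second bolt

ROBOT

A 6-joint arm with a two-finger parallel gripper is mounted at the origin on the work surface. World frame = base frame: x ahead of the robot, y to its left, z up, the work surface at z = 0. Lengths are in m, angles in rad, forces in N, time in s.
With the tool pointing down it reaches from about 0.35 to 0.925 m from the base axis. Payload 6.4 kg.
Tool frame: the origin (TCP) lies at the centre of the arm's flange, where the gripper is bolted on; the fingertips stand 199 mm ahead of it and the grasp point (between the pads) lies bot.grip_point_offset ahead of it (bot.grip_point_offset is the distance from the TCP to the grasp point, in m); z points along the fingers, y is the direction in which the jaws open and shut (so a half turn about z gives the same grasp; the last joint's range is limited). The gripper opens to 94 mm and grips with 3 to 60 N. Pads are 16 mm wide; open, the fingers measure 119 mm over their backs; the gripper's body (75 mm by 177 mm) begins 78 mm behind the grasp point.
Start: joints at [1.139, 0.245, 1.558, -0, 1.339, -0.174], TCP at [0.166, 0.629, 0.405] pointing down, gripper open.
Joint ranges: [-3.13, 3.13], [-1.02, 2.26], [0.13, 2.54], [-0.95, 4.09], [0.21, 2.88], [-2.74, 2.74]. Speed limits (rad/s): [2.57, 2.57, 3.14, 3.14, 3.14, 3.14].

INTERFACE

Orientations are given as a rotation vector (axis times angle).
In Python, from rig import bot gives the robot as it stands. The module is installed in compiled form; this text tells all that it offers.
- The arm moves only by the shell command python3 -m handwheel 'ROWS'. ROWS is JSON, a list of rows, each a list of 7 numbers: the shift along the world's x, y, z in m, then the turn, a rotation vector about the world's x, y, z in rad, then the opening, from 0 (shut) to 1 (fully open). A call has exactly 8 rows; each row is the pose to reach, as a shift and turn from the pose commanded when the call began; what a row does not reach only later rows make up. A row lasts 1/8 s, in which the tool goes at most 62.5 mm and 10.7 degrees, less where a joint would pass 70% of its speed; a pose out of reach is approached as far as the arm can. A call with a gripper value outside its range is refused whole. The fingers move at their own pace and stop on an object; the grip force is fixed at half the most. Time passes only in rows, so rows that repeat a pose let the fingers close, or fill a call up. It gives the time, the measured TCP pose, the force and the opening at its end, in the units of the state.
- bot.observe(): the state, without advancing time (a new reading comes with each control period).
- bot.camera(name): name is "scene" or "side" or "wrist"; returns the picture (420x560x3 uint8, blue, green, red); there is no depth.
- bot.calibration(name): a dict with "fov_y" (degrees; the focal length in pixels is half the picture's height over the tangent of half this angle, whatever the lens; pixels are square), "cx", "cy" (the principal point, pixels), "cam_to_world" (4x4, takes a point from camera to world coordinates). Camera axes: x right, y up, looking along -z (the intrinsics and any distortion apply to the point x, -y, -z); pixel columns grow to the right and rows downward; lengths in m; the calibration is good to about 2 mm. A picture is of the moment at which its call begins: read the wrist's pose just before it. calibration takes no time and is no camera call; for the wrist camera it gives the pose at the moment of the call.
- bot.hand_in(): hands the job in, once; it reports no verdict.
The state is a dict: "clock": time; "joints": joint angles; "dq": joint speeds; "effort": joint torques, N m; "tool_pos": TCP position; "orientation": TCP orientation; "contact_force": force on the tool from outside, world axes, zero at the start; "wrist_torque": the same for the moment, N m; "grip_width": finger opening in m.
Only numpy, scipy, OpenCV 4.12 (cv2) and the standard library are available. Lean on these libraries where they do the work, as an engineer would, in place of code of your own. Each camera call takes 0.05 s, during which the arm holds its last target. There are 200 camera calls.

TASK

The aluminium plate on the stand's foot rail hangs on its first bolt and is swung out of line with the brass bar under it. Push the red-handled drift pin through the end holes of both until its collar is fully home on the plate, working gently by feel to find the bar's hole (about 25 N at most on the rail, plate or bar); then, with the pin left in, fit the black-headed bolt fully home in the middle hole. Leave pin and bolt standing there, and do not disturb the other things on the desk.

Things in the scene. Friction and masses are not known exactly. Their poses are not given: they have to be found in the camera images.
- rail: Fixed foot rail: open grey and black trough 76 mm wide (x), 214 mm long (y), walls to 56 mm, empty inside above a 6 mm floor; low end flanges (6 mm high) widen it to 136 mm. Origin: centre of underside, z up. On it lie a brass bar (56 to 64 mm above the desk) and on that the aluminium plate (64 to 70 mm), each 64 x 190 mm and pivoting on the first bolt.
- first_bolt (a point): Point on the upright axis of the fitted first bolt, level with the plate's top; at x = 0, y = +70 mm in the rail's frame. Its fixed head is 22 mm wide, 10 mm high. Plate and bar have the same holes, 70 mm (middle) and 140 mm (end) from this axis, towards rail -y when straight.
- pin_hole_nominal (a point): Fixed rail point, level with the plate's top, above where the brass bar's end hole (15.4 mm wide; its middle hole 13.4 mm) would be if the bar lay straight. The bar is clamped so tight that the allowed forces do not move it, at an unknown angle: its end hole lies anywhere up to 14 mm to either side of here along rail x (seen through the plate's holes, or by the bar's edges).
- pin_hole (a point): Centre of the mouth of the plate's end hole (15.5 mm wide), on the plate's top face; axes the plate's: z up, y towards the first bolt. The plate starts swung up to 0.025 rad either way, so this hole is up to 3.5 mm to either side along rail x. It can swing 0.16 rad either way and stays where it is left; about 2 N at this hole swings it.
- bolt_hole (a point): Centre of the mouth of the plate's middle hole (13.5 mm wide), on the plate's top face, 70 mm from pin_hole towards the first bolt; axes as the plate's.
- pin: Drift pin: steel, 0.08 to 0.16 kg; red square grip 18 x 18 mm, 5 to 47 mm above the origin, faces across x and y; round collar 26 mm wide, 5 mm thick. Origin: on the axis at the collar's underside, z up. Below it the shank is 14 mm wide for 16 mm, then tapers evenly to a 9 mm tip 50 mm below the origin. Starts upright in a hole of the block. Home: collar's underside on the plate's top.
- bolt: Bolt to fit: steel shank 12 mm wide, 30 mm long, the last 5 mm tapered to 7 mm; collar 26 mm wide, 5 mm thick; black square head 20 x 20 mm, 5 to 41 mm above the origin, faces across x and y. It drops in without turning. 60 g. Origin: on the axis at the collar's underside, z up. Starts upright in a hole of the block.
- block: The grey tool block, fixed, 70 x 180 mm, 60 mm high, with three 16 mm holes 56 mm deep in a row along its y at -58, 0 and +58 mm; origin: centre of its underside. Pin, bolt and nut driver stand in them in any order, collars on its top, 60 mm above the desk.
- driver: Bystander: nut driver standing in the block; yellow round handle 18 mm wide, top 50 mm above the block. Origin on the axis, level with the block's top.
- mouse: Bystander: computer mouse, 100 x 58 x 33 mm, on a pale blue mat; origin: centre of its underside.
- remote: Bystander: small white remote control, 85 x 40 x 7 mm; origin: centre of its underside.
- screwdriver: Bystander: screwdriver lying on the desk; origin under its middle.
- wrench: Bystander: wrench, 140 mm long, lying on the desk; origin under its middle.
- tray: Bystander: blue screw tray, 100 x 140 x 30 mm; origin: centre of its underside.
There are look-alikes about, which are no part of the job. There is more than one size of the bolt; the one meant has the size given above.

How it is judged:
On the way, in this order (a step that is already met when the one before it is completed fails the run):
1. the drift pin is home in the end hole, its collar on the plate (z of pin in the frame of pin_hole between -0.004 and 0.003 m and horizontal distance between pin and pin_hole below 0.003 m and angle between pin's own z axis and vertical below 0.07 rad), for 0.2 s.
2. with the pin still home, the bolt is home in the middle hole (all of step 1 and z of bolt in the frame of bolt_hole between -0.004 and 0.003 m and horizontal distance between bolt and bolt_hole below 0.003 m and angle between bolt's own z axis and vertical below 0.07 rad), for 0.2 s.
At the end, for the whole second after the job is handed in: Pin and bolt stand upright (within 0.07 rad), at rest and released, collars down on the plate (within 3 mm; their axes within 3 mm of the plate's end hole and middle hole respectively) (all of step 2 and linear speed of each of pin, bolt below 0.02 m/s); the robot touches nothing.
It fails at once if the pin, the bolt or the fingers press with more than 40 N on the rail, the plate or the bar (contact force between any of pin, bolt, the fingers and rail above 40 N).
It fails at once if the driver, mouse, remote, screwdriver, wrench, tray: one of them moved by more than 40 mm (distance of any of driver, mouse, remote, screwdriver, wrench, tray from where it was at the start of the episode above 0.04 m).
It also fails if it takes over 72 s, if anything falls off the work surface, if the arm or the gripper's body presses on something with over 40 N, if the wrist force passes 120 N, or if a joint passes its speed limit or range.

## Working session

There is one attempt and no reset: what is moved stays moved. The work goes in short steps, Python scripts to look and compute and a shell command to move; the robot and the scene stay as the last step left them, time stands still between calls to the robot, and variables do not carry over. Pictures are saved under pics/ and viewed, about 8 in all and at most 12, crops included, and the job is handed in when it is done.

```bash
mkdir -p pics
python3 - <<'E'
from rig import bot
import cv2,numpy as np
print(bot.observe()); print(bot.grip_point_offset)
for n in("scene","side","wrist"):
    c=bot.calibration(n);print(n,{k:(np.round(v,4).tolist()) if not isinstance(v,str) else v for k,v in c.items()})
    cv2.imwrite(f"pics/{n}0.png",bot.camera(n))
a=[cv2.imread(f"pics/{n}0.png") for n in("scene","side")]
E
```

```text
{'clock': 0.0, 'joints': array([ 1.13889910e+00,  2.45777503e-01,  1.55894802e+00, -7.25747028e-06,
        1.33868198e+00, -1.74093262e-01]), 'dq': array([ 0.00021455,  0.00091691, -0.00023136, -0.00055303,  0.00192216,
        0.00086973]), 'effort': array([-6.25111425e-04, -4.15827799e+01, -3.14609528e+01,  6.84658648e-02,
        3.32134380e-02, -1.31094425e-04]), 'tool_pos': array([0.16562293, 0.62832573, 0.40360389]), 'orientation': array([-4.03765497e-01, -3.11499769e+00,  2.72374097e-03]), 'contact_force': array([ 0.97839377,  0.01520187, -0.69818689]), 'wrist_torque': array([-0.03586558, -0.00952796,  0.01384072]), 'grip_width': 0.09356350270755717}
0.1804
scene {'fov_y': 57.6427, 'cx': 278.4435, 'cy': 212.5664, 'cam_to_world': [[0.1571, -0.5221, 0.8383, 1.4528], [0.9876, 0.0803, -0.135, -0.0987], [0.0032, 0.8491, 0.5282, 0.6591], [0.0, 0.0, 0.0, 1.0]]}
side {'fov_y': 53.8215, 'cx': 279.4424, 'cy': 210.1148, 'cam_to_world': [[0.7797, 0.4125, -0.4711, 0.05], [-0.6261, 0.5238, -0.5776, -0.5533], [0.0085, 0.7453, 0.6666, 0.7769], [0.0, 0.0, 0.0, 1.0]]}
wrist {'fov_y': 61.6411, 'cx': 288.8091, 'cy': 203.3305, 'cam_to_world': [[0.2544, -0.9364, -0.2416, 0.0958], [0.9671, 0.2459, 0.0653, 0.6469], [-0.0017, -0.2503, 0.9682, 0.3838], [0.0, 0.0, 0.0, 1.0]]}
```

View pics/scene0.png

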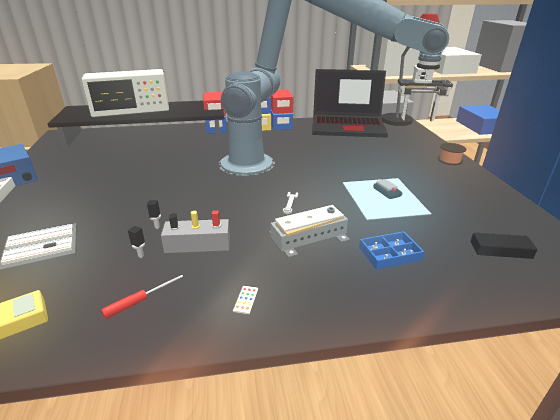

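View pics/side0.png

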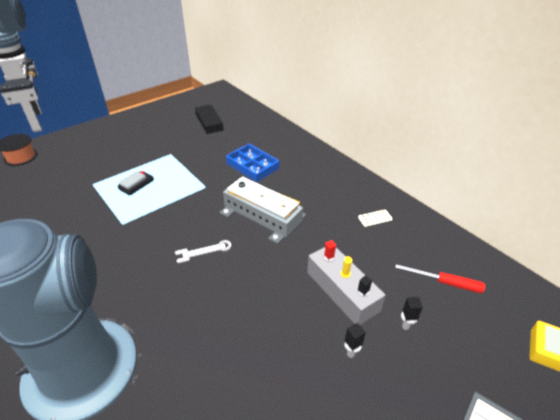

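View pics/wrist0.png

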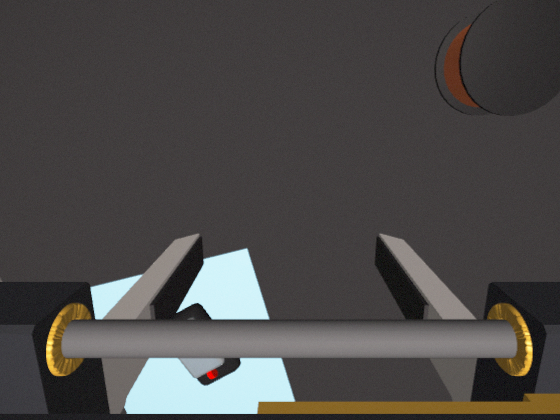

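Candidates for the pin: red grip in block, scene (215,219) / side (330,250). The red screwdriver handle, scene (125,302), and the red boxes are not it. Candidates for the bolt: black head in block, scene (174,222) / side (364,285). The black-headed ones on the desk at scene (153,211) and (136,240) are look-alikes. I choose the two standing in the block and check them in a crop.

```bash
cat > h.py <<'E'
import numpy as np, cv2
from rig import bot
def ray(cal,u,v):
    f=210/np.tan(np.radians(cal["fov_y"])/2); M=np.array(cal["cam_to_world"])
    d=M[:3,:3]@np.array([(u-cal["cx"])/f,-(v-cal["cy"])/f,-1]); return M[:3,3],d/np.linalg.norm(d)
def onz(cal,u,v,z):
    o,d=ray(cal,u,v); return o+d*(z-o[2])/d[2]
def proj(cal,p):
    f=210/np.tan(np.radians(cal["fov_y"])/2); M=np.array(cal["cam_to_world"])
    q=M[:3,:3].T@(np.array(p)-M[:3,3]); return np.array([cal["cx"]-f*q[0]/q[2],cal["cy"]+f*q[1]/q[2]])
def tri(c1,p1,c2,p2):
    o,d=ray(c1,*p1);q,e=ray(c2,*p2)
    s=np.linalg.lstsq(np.c_[d,-e],q-o,rcond=None)[0]; a,b=o+s[0]*d,q+s[1]*e
    return (a+b)/2,np.linalg.norm(a-b)
def rows(p): return np.round(p,4)
E
python3 - <<'E'
from h import *
s=cv2.imread("pics/scene0.png");d=cv2.imread("pics/side0.png")
A=cv2.resize(s[190:270,120:360],None,fx=3.3,fy=3.3,interpolation=3);B=cv2.resize(d[170:340,215:415],None,fx=3.3,fy=3.3,interpolation=3)
cv2.imwrite("pics/c1.png",np.vstack([A,np.zeros((1,A.shape[1],3),np.uint8)])[:,:792])
cv2.imwrite("pics/c2.png",B)
cs,cd=bot.calibration("scene"),bot.calibration("side")
print(cs.keys())
for n,p,q in[("red",(215.5,219),(330,250)),("yel",(194.5,219),(347,266)),("blk",(174,222),(364.5,285)),("blkA",(153,211),(355,336)),("blkB",(136.5,238),(412,309)),("firstbolt",(331,210),(241,184))]:
    print(n,tri(cs,p,cd,q))
E
```

```text
dict_keys(['fov_y', 'cx', 'cy', 'cam_to_world'])
red (array([ 0.54541078, -0.12956471,  0.08312089]), np.float64(0.00029145909058610333))
yel (array([ 0.54013293, -0.18738233,  0.08509816]), np.float64(0.0008869065263768867))
blk (array([ 0.53619242, -0.24380989,  0.07837508]), np.float64(0.0005050994983704069))
blkA (array([ 0.44082831, -0.3117636 ,  0.0631981 ]), np.float64(0.003270280525910058))
blkB (array([ 0.57706283, -0.34009835,  0.06373814]), np.float64(0.0001066812914000839))
firstbolt (array([0.53200887, 0.2060241 , 0.07284128]), np.float64(0.00040017995469170554))
```

View pics/c2.png

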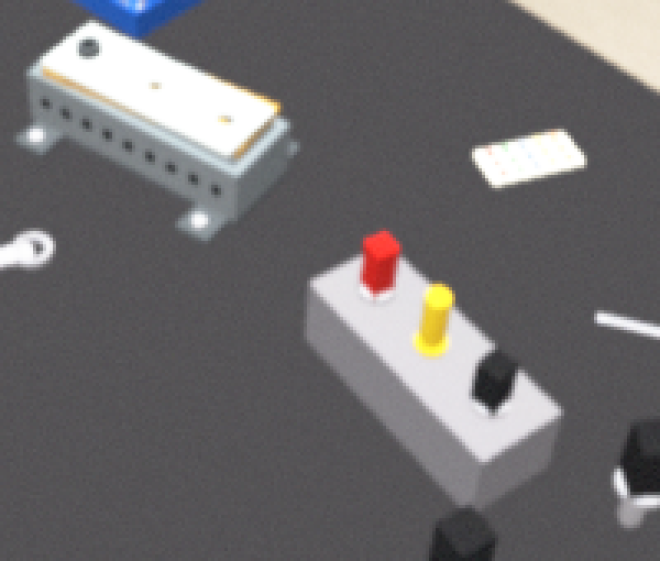

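View pics/c1.png

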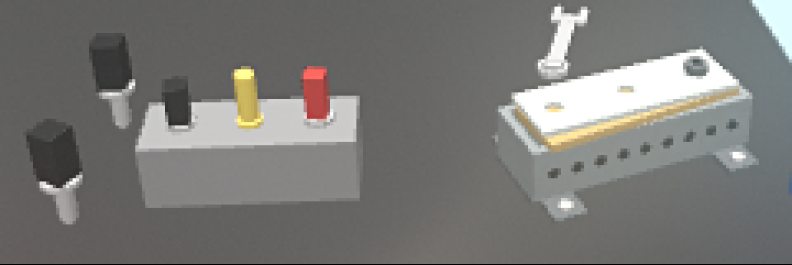

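The crops show the red pin, yellow driver and black bolt in the block, with the bolt's head smaller than those of the two loose black-headed bolts on the desk, so the choice stands. Next I move over the rail for a wrist view, with the jaws turned across rail x.

```bash
python3 -m handwheel '[[0.045,-0.042,0,0,0,-0.17,1],[0.09,-0.084,0,0,0,-0.35,1],[0.135,-0.126,0,0,0,-0.52,1],[0.18,-0.168,0,0,0,-0.7,1],[0.22,-0.215,0,0,0,-0.87,1],[0.25,-0.27,0,0,0,-1.04,1],[0.28,-0.325,0,0,0,-1.2,1],[0.31,-0.38,0,0,0,-1.39,1]]'
```

```text
clock: 1.15
tool_pos: [0.476, 0.247, 0.4045]
orientation: [-2.309, -2.13, -0.0]
contact_force: [0.3, -0.2, 0.1]
grip_width: 0.0937
```

```bash
python3 -m handwheel '[[0.012,-0.06,-0.004,0,0,0,1],[0.024,-0.115,-0.012,0,0,0,1],[0.036,-0.15,-0.02,0,0,0,1],[0.046,-0.17,-0.03,0,0,0,1],[0.05,-0.178,-0.03,0,0,0,1],[0.05,-0.178,-0.03,0,0,0,1],[0.05,-0.178,-0.03,0,0,0,1],[0.05,-0.178,-0.03,0,0,0,1]]'
python3 - <<'E'
from h import *
c=bot.calibration("wrist"); im=bot.camera("wrist"); cv2.imwrite("pics/w1.png",im)
np.save("w1.npy",c,allow_pickle=True)
o=bot.observe();print(o["tool_pos"],o["orientation"],o["clock"],o["joints"])
E
```

```text
clock: 2.15
tool_pos: [0.5253, 0.0717, 0.375]
orientation: [2.301, 2.138, 0.001]
contact_force: [0.7, 0.2, 0.3]
grip_width: 0.094
[0.52532485 0.07161727 0.37495022] [2.30121891e+00 2.13826846e+00 5.71574344e-04] 2.2 [-7.85261834e-02 -7.17749670e-03  1.88978118e+00  7.72774885e-05
  1.25853133e+00 -5.17327062e-03]
```

View pics/w1.png

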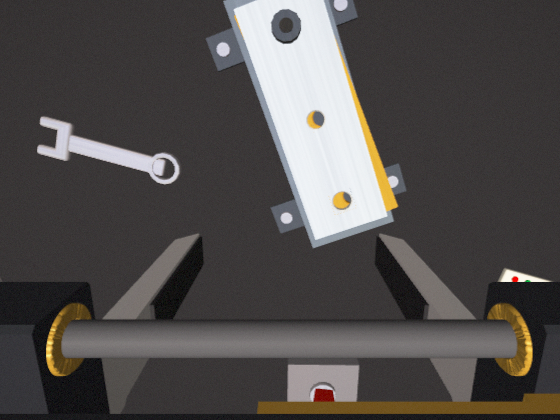

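The wrist view shows first bolt (286,25), middle hole (316,119), end hole (342,200). The brass shows on the right of the plate and in the left part of the holes, so the bar's holes lie to the right. Now I measure them.

Run:
```python
from h import *
c=np.load("w1.npy",allow_pickle=True).item(); im=cv2.imread("pics/w1.png")
hsv=cv2.cvtColor(im,cv2.COLOR_BGR2HSV); roi=np.zeros(im.shape[:2],np.uint8); roi[0:250,225:410]=1
br=((hsv[...,0]>15)&(hsv[...,0]<32)&(hsv[...,1]>120)&(hsv[...,2]>90)&(roi>0)).astype(np.uint8)
wh=((hsv[...,2]>185)&(hsv[...,1]<60)&(roi>0)).astype(np.uint8)
n,l,st,_=cv2.connectedComponentsWithStats(wh); k=1+st[1:,4].argmax(); wh=(l==k).astype(np.uint8)
cs,hi=cv2.findContours(wh,cv2.RETR_CCOMP,cv2.CHAIN_APPROX_NONE)
out=[]
for i,q in enumerate(cs):
    if hi[0][i][3]>=0 and cv2.contourArea(q)>60:
        w=np.array([onz(c,*p[0],.07)[:2] for p in q]); (x,y),r=cv2.minEnclosingCircle((w*1000).astype(np.float32))
        e=cv2.fitEllipse(q); print("hole px",e[0],"world",onz(c,*e[0],.07)[:2],"r",r); out.append(onz(c,*e[0],.07)[:2])
# row-wise edges
def lineW(pts,z):
    w=np.array([onz(c,*p,z)[:2] for p in pts]); vx,vy,x,y=cv2.fitLine(w.astype(np.float32),cv2.DIST_HUBER,0,.001,.001).ravel()
    if vy<0: vx,vy=-vx,-vy
    return np.array([x,y]),np.array([vx,vy])
pl=[];prr=[];bR=[];bL=[]
for v in range(60,200):
    u=np.where(wh[v])[0]; pl.append((u.min()-.5,v)); prr.append((u.max()+.5,v))
    b=np.where(br[v])[0]; b=b[b>u.max()]
    if len(b)>4: bR.append((b.max()+.5,v))
L=lineW(pl,.07);R=lineW(prr,.07);B=lineW(bR,.064)
ang=lambda d:np.arctan2(-d[0],d[1])
print("plate L/R yaw",ang(L[1]),ang(R[1]),"bar yaw",ang(B[1]), "n",len(bR))
nrm=lambda d:np.array([d[1],-d[0]])
print("plate width",(R[0]-L[0])@nrm(L[1]))
for nm in[(286,25)]: print("first bolt head top",onz(c,*nm,.08))
mid=B[0]-.032*nrm(B[1])
print("bar axis pt",mid,"dir",B[1]); 
mp=(L[0]+R[0])/2; d=(L[1]+R[1]);d/=np.linalg.norm(d); print("plate axis",mp,d)
# intersection of the axes = first bolt
t=np.linalg.solve(np.c_[d,-B[1]],mid-mp); print("intersect",mp+t[0]*d)
cr=cv2.resize(im[100:220,290:370],None,fx=5,fy=5,interpolation=3); cv2.imwrite("pics/w1c.png",cr)
```

```text
hole px (341.5854187011719, 200.33575439453125) world [0.56996755 0.06997595] r 8.61159896850586
hole px (315.1679382324219, 119.36150360107422) world [0.55151199 0.13727085] r 7.748712062835693
hole px (285.6328430175781, 26.074438095092773) world [0.53332617 0.20595509] r 12.525854110717773
plate L/R yaw 0.26610312 0.26704365 bar yaw 0.333307 n 108
plate width 0.06452354
first bolt head top [0.53356194 0.2044705  0.08      ]
bar axis pt [0.57002765 0.10169475] dir [-0.3271698   0.94496554]
plate axis [0.55394036 0.1283547 ] [-0.2634274   0.96467924]
intersect [0.52834344 0.22209132]
```

View pics/w1c.png

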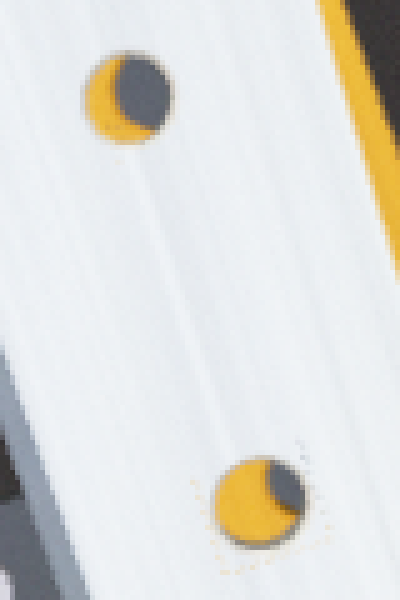

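Results:
- First bolt is at about (0.533, 0.205).
- Plate end hole is at (0.570, 0.070), with plate yaw 0.267.
- Bar yaw is about 0.332, so its end hole is at about (0.5787, 0.0726). The plate has to be swung about 9 mm by the pin tip.

Next I look at the block from above.

```bash
python3 -m handwheel '[[0.005,-0.05,0,0,0,0,1],[0.01,-0.1,0,0,0,0,1],[0.015,-0.15,0,0,0,0,1],[0.018,-0.185,0,0,0,0,1],[0.02,-0.2,0,0,0,0,1],[0.02,-0.2,0,0,0,0,1],[0.02,-0.2,0,0,0,0,1],[0.02,-0.2,0,0,0,0,1]]'
python3 - <<'E'
from h import *
c=bot.calibration("wrist"); im=bot.camera("wrist"); cv2.imwrite("pics/w2.png",im)
np.save("w2.npy",c,allow_pickle=True)
o=bot.observe();print(o["tool_pos"],o["orientation"],o["clock"])
E
```

```text
clock: 3.2
tool_pos: [0.5455, -0.1279, 0.3747]
orientation: [-2.301, -2.139, -0.0]
contact_force: [-0.2, 0.1, -1.4]
grip_width: 0.094
[ 0.54552607 -0.12804137  0.37469638] [-2.30102165e+00 -2.13882891e+00 -1.37424735e-04] 3.25
```

View pics/w2.png

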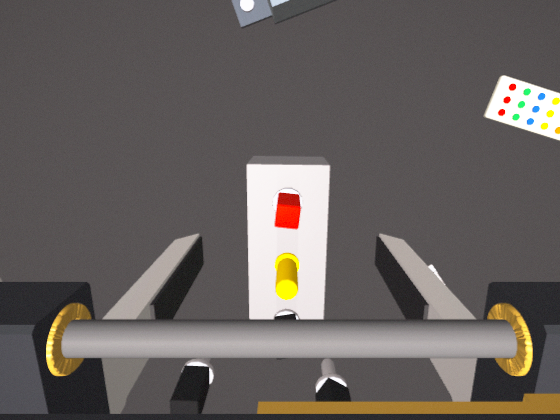

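The wrist view over the block shows the red pin grip at (288,211), the driver at (286,275) and the bolt behind the gripper bar at (286,330). I take the pin's edges from the red mask.

Run:
```python
from h import *
c=np.load("w2.npy",allow_pickle=True).item(); im=cv2.imread("pics/w2.png")
hsv=cv2.cvtColor(im,cv2.COLOR_BGR2HSV)
m=(((hsv[...,0]<8)|(hsv[...,0]>172))&(hsv[...,1]>150)&(hsv[...,2]>60)); m[:,:250]=0;m[:,330:]=0;m[:150]=0;m[250:]=0
for v in range(190,232):
    u=np.where(m[v])[0]
    if len(u): print(v,u.min(),u.max(),im[v,u][:,2].mean().round(),end=' | ')
v,u=np.where(m); b=v.max(); t=v.min()
ub=u[v==b-2]; ut=u[v==t+1]
pb=onz(c,ub.mean(),b+.5,.107); pt=onz(c,ut.mean(),t-.5,.065)
print("\nfar top edge",pb,"near base edge",pt)
# block edges
for vv in (180,240,300):
    w=np.where((im[vv,200:380].min(axis=1)>150))[0]+200; print(vv,onz(c,w.min()-.5,vv,.06)[:2],onz(c,w.max()+.5,vv,.06)[:2])
M=c["cam_to_world"]; o=bot.observe(); print(np.array(M)[:3,3]-o["tool_pos"])
```

```text
193 279 286 184.0 | 194 279 295 181.0 | 195 279 298 180.0 | 196 279 298 180.0 | 197 279 298 181.0 | 198 278 298 182.0 | 199 278 298 182.0 | 200 278 298 183.0 | 201 278 299 183.0 | 202 278 299 183.0 | 203 278 299 185.0 | 204 277 299 203.0 | 205 277 299 232.0 | 206 277 299 252.0 | 207 277 299 255.0 | 208 277 300 255.0 | 209 277 299 255.0 | 210 277 299 255.0 | 211 277 299 255.0 | 212 276 299 255.0 | 213 276 299 255.0 | 214 276 299 255.0 | 215 276 299 255.0 | 216 276 299 255.0 | 217 276 298 255.0 | 218 276 298 255.0 | 219 276 298 255.0 | 220 276 298 255.0 | 221 275 298 255.0 | 222 275 298 255.0 | 223 275 298 255.0 | 224 275 298 255.0 | 225 275 297 255.0 | 226 276 297 255.0 | 227 283 297 255.0 | 228 292 296 255.0 | 
far top edge [ 0.54344744 -0.13838148  0.107     ] near base edge [ 0.54490712 -0.12061029  0.065     ]
180 [ 0.51124272 -0.10838539] [ 0.58164854 -0.11348007]
240 [ 0.50658956 -0.16236273] [ 0.57664088 -0.16742802]
300 [ 0.50149442 -0.22146694] [ 0.57208635 -0.2265672 ]
[ 0.00572178  0.0727014  -0.01991174]
```

Pin axis is at about (0.5442, -0.1295). I descend to grasp z = 0.090 (TCP 0.2705) and close.

```bash
python3 -m handwheel '[[-0.001,-0.0015,-0.05,0,0,0,0.6],[-0.001,-0.0015,-0.09,0,0,0,0.6],[-0.001,-0.0015,-0.104,0,0,0,0.6],[-0.001,-0.0015,-0.104,0,0,0,0.6],[-0.001,-0.0015,-0.104,0,0,0,0],[-0.001,-0.0015,-0.104,0,0,0,0],[-0.001,-0.0015,-0.104,0,0,0,0],[-0.001,-0.0015,-0.104,0,0,0,0]]'
```

```text
clock: 4.25
tool_pos: [0.5446, -0.1306, 0.2711]
orientation: [2.302, 2.137, 0.0]
contact_force: [-0.8, -0.7, 0.7]
grip_width: 0.0202
```

```bash
python3 -m handwheel '[[0,0,0,0,0,0,0],[0,0,0.02,0,0,0,0],[0,0,0.05,0,0,0,0],[0,0,0.09,0,0,0,0],[0.005,0.05,0.11,0,0,0,0],[0.01,0.1,0.11,0,0,0,0],[0.015,0.13,0.11,0,0,0,0],[0.015,0.13,0.11,0,0,0,0]]';  python3 - <<'E'
from h import *
cs,cd=bot.calibration("scene"),bot.calibration("side")
c=bot.calibration("wrist"); im=bot.camera("wrist"); a=bot.camera("scene"); b=bot.camera("side"); 
for n,i in(("s",a),("d",b),("w3",im)): cv2.imwrite(f"pics/{n}.png",i)
o=bot.observe();t=o["tool_pos"];print(t,o["orientation"],o["clock"],o["contact_force"],o["grip_width"])
ps,pd=proj(cs,t-[0,0,.2]).astype(int),proj(cd,t-[0,0,.2]).astype(int); print(ps,pd)
f=lambda i,p:cv2.resize(i[max(p[1]-50,0):p[1]+50,p[0]-40:p[0]+40],(400,500),interpolation=3)
cv2.imwrite("pics/sd.png",np.hstack([f(a,ps),f(b,pd)]))
E
```

```text
clock: 5.25
tool_pos: [0.5593, 0.0011, 0.3802]
orientation: [-2.299, -2.14, 0.001]
contact_force: [-1.0, -1.0, -1.1]
grip_width: 0.0177
[ 0.55939864 -0.00122052  0.38030054] [-2.30296863e+00 -2.13630103e+00  9.97394826e-04] 5.4 [-0.47443495  0.04208774 -0.08196228] 0.017943174117625867
[261 187] [299 186]
```

View pics/sd.png

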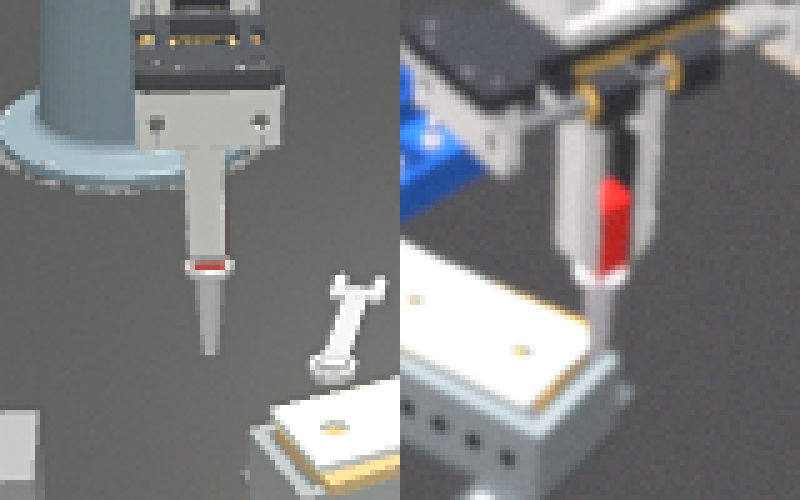

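The pin is held upright, with its collar just below the fingertips. I cross-check tip and hole in these two views.

Run:
```python
from h import *
cs,cd=bot.calibration("scene"),bot.calibration("side"); t=bot.observe()["tool_pos"]
print(tri(cs,(262.8,207),cd,(298.6,206)), "tcp",t)
print("hole",tri(cs,(287.8,222.6),cd,(283.2,206)), onz(cs,287.8,222.6,.07),onz(cd,283.2,206,.07))
print("expected tip px",proj(cs,[t[0],t[1]+.001,.15]),proj(cd,[t[0],t[1]+.001,.15]))
```

```text
(array([0.56090582, 0.00086089, 0.11873091]), np.float64(0.001448773393772504)) tcp [ 0.55939864 -0.00122052  0.38030054]
hole (array([0.56995013, 0.06971756, 0.06644513]), np.float64(0.0015282234142557365)) [0.57445996 0.06943966 0.07      ] [0.56720549 0.06562017 0.07      ]
expected tip px [261.91073301 196.99822158] [298.72575765 196.32103821]
```

```bash
python3 -m handwheel '[[0.004,0.03,0,0,0,0,0],[0.008,0.055,0,0,0,0,0],[0.01,0.07,-0.01,0,0,0,0],[0.01,0.07,-0.025,0,0,0,0],[0.01,0.07,-0.035,0,0,0,0],[0.01,0.07,-0.041,0,0,0,0],[0.01,0.07,-0.041,0,0,0,0],[0.01,0.07,-0.041,0,0,0,0]]';  python3 - <<'E'
from h import *
cs,cd=bot.calibration("scene"),bot.calibration("side")
a=bot.camera("scene"); b=bot.camera("side")
o=bot.observe();t=o["tool_pos"];print(t,o["clock"],o["contact_force"])
ps,pd=proj(cs,t-[0,0,.26]).astype(int),proj(cd,t-[0,0,.26]).astype(int); print(ps,pd)
f=lambda i,p:cv2.resize(i[p[1]-25:p[1]+25,p[0]-20:p[0]+20],(400,500),interpolation=3)
cv2.imwrite("pics/sd2.png",np.hstack([f(a,ps),f(b,pd)]))
E
```

```text
clock: 6.4
tool_pos: [0.5697, 0.0692, 0.3401]
orientation: [2.303, 2.136, 0.001]
contact_force: [-0.6, -0.0, -1.1]
grip_width: 0.0181
[0.56970162 0.06931026 0.34029249] 6.5 [ 0.29904782  0.36489215 -0.7722772 ]
[287 218] [283 201]
```

View pics/sd2.png

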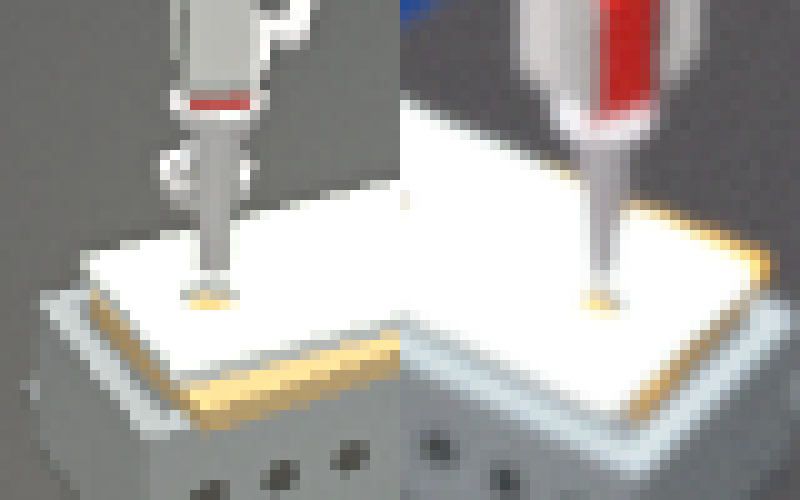

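The tip is centred over the plate's end hole in both views. I lower it about 3 mm into the plate.

```bash
python3 -m handwheel '[[0,0,-0.002,0,0,0,0],[0,0,-0.004,0,0,0,0],[0,0,-0.006,0,0,0,0],[0,0,-0.008,0,0,0,0],[0,0,-0.01,0,0,0,0],[0,0,-0.0115,0,0,0,0],[0,0,-0.013,0,0,0,0],[0,0,-0.013,0,0,0,0]]'
```

```text
clock: 7.5
tool_pos: [0.5695, 0.0694, 0.3265]
orientation: [-2.302, -2.137, 0.0]
contact_force: [0.9, 0.3, -1.7]
grip_width: 0.018
```

```bash
python3 -m handwheel '[[0.0015,0.0003,0,0,0,0,0],[0.003,0.0006,0,0,0,0,0],[0.0045,0.001,0,0,0,0,0],[0.006,0.0014,0,0,0,0,0],[0.0075,0.0018,0,0,0,0,0],[0.009,0.002,0,0,0,0,0],[0.009,0.002,0,0,0,0,0],[0.009,0.002,0,0,0,0,0]]'
```

```text
clock: 8.5
tool_pos: [0.5785, 0.0715, 0.3266]
orientation: [2.303, 2.137, 0.0]
contact_force: [-0.7, -0.1, -1.8]
grip_width: 0.0172
```

```bash
python3 -m handwheel '[[0,0,-0.001,0,0,0,0],[0,0,-0.002,0,0,0,0],[0,0,-0.003,0,0,0,0],[0,0,-0.003,0,0,0,0],[0,0,-0.003,0,0,0,0],[0,0,-0.003,0,0,0,0],[0,0,-0.003,0,0,0,0],[0,0,-0.003,0,0,0,0]]'
```

```text
clock: 9.5
tool_pos: [0.5785, 0.0714, 0.3236]
orientation: [2.303, 2.137, 0.0]
contact_force: [-1.4, -0.3, -1.2]
grip_width: 0.0177
```

No contact force and the tip is now below the bar's top face, so it is in the bar's hole. I keep going down gently.

```bash
python3 -m handwheel '[[0,0,-0.001,0,0,0,0],[0,0,-0.002,0,0,0,0],[0,0,-0.003,0,0,0,0],[0,0,-0.004,0,0,0,0],[0,0,-0.005,0,0,0,0],[0,0,-0.006,0,0,0,0],[0,0,-0.006,0,0,0,0],[0,0,-0.006,0,0,0,0]]'
```

```text
clock: 10.5
tool_pos: [0.5785, 0.0714, 0.3175]
orientation: [-2.303, -2.137, 0.0]
contact_force: [-0.3, -0.5, -2.0]
grip_width: 0.0181
```

```bash
python3 -m handwheel '[[0,0,-0.001,0,0,0,0],[0,0,-0.002,0,0,0,0],[0,0,-0.003,0,0,0,0],[0,0,-0.004,0,0,0,0],[0,0,-0.005,0,0,0,0],[0,0,-0.006,0,0,0,0],[0,0,-0.006,0,0,0,0],[0,0,-0.006,0,0,0,0]]'
```

```text
clock: 11.5
tool_pos: [0.5785, 0.0714, 0.3115]
orientation: [-2.303, -2.137, 0.0]
contact_force: [-0.8, -1.4, -1.6]
grip_width: 0.0179
```

```bash
python3 -m handwheel '[[0,0,-0.001,0,0,0,0],[0,0,-0.002,0,0,0,0],[0,0,-0.003,0,0,0,0],[0,0,-0.004,0,0,0,0],[0,0,-0.005,0,0,0,0],[0,0,-0.006,0,0,0,0],[0,0,-0.007,0,0,0,0],[0,0,-0.007,0,0,0,0]]'
```

```text
clock: 12.5
tool_pos: [0.5785, 0.0714, 0.3045]
orientation: [2.303, 2.137, -0.0]
contact_force: [-1.3, -0.5, -0.6]
grip_width: 0.0178
```

```bash
python3 -m handwheel '[[0,0,-0.001,0,0,0,0],[0,0,-0.002,0,0,0,0],[0,0,-0.003,0,0,0,0],[0,0,-0.004,0,0,0,0],[0,0,-0.005,0,0,0,0],[0,0,-0.006,0,0,0,0],[0,0,-0.006,0,0,0,0],[0,0,-0.006,0,0,0,0]]'
```

```text
clock: 13.5
tool_pos: [0.5785, 0.0714, 0.2985]
orientation: [2.303, 2.137, 0.0]
contact_force: [-1.0, -2.2, -1.9]
grip_width: 0.0177
```

```bash
python3 -m handwheel '[[0,0,-0.0005,0,0,0,0],[0,0,-0.001,0,0,0,0],[0,0,-0.0015,0,0,0,0],[0,0,-0.002,0,0,0,0],[0,0,-0.0025,0,0,0,0],[0,0,-0.003,0,0,0,0],[0,0,-0.003,0,0,0,0],[0,0,-0.003,0,0,0,0]]'
```

```text
clock: 14.5
tool_pos: [0.5785, 0.0714, 0.2956]
orientation: [2.303, 2.137, -0.0]
contact_force: [-1.0, -1.5, -0.7]
grip_width: 0.0178
```

Run:
```python
from h import *
import time
F=[]
for i in range(3):
    bot.camera("side"); o=bot.observe(); F.append(np.r_[o["contact_force"],o["wrist_torque"]])
print(np.round(F,2),o["tool_pos"])
```

```text
[[-0.86 -2.58 -1.04 -0.59  0.19  0.04]
 [-0.18 -2.43 -1.43 -0.59  0.22 -0.05]
 [-0.6  -2.76 -1.86 -0.59  0.2   0.03]] [0.57849175 0.07141471 0.29559034]
```

A steady contact of about -2.5 N in y shows the hole pushing the pin to -y. I comply and continue.

```bash
python3 -m handwheel '[[-0.0001,-0.0004,0,0,0,0,0],[-0.0002,-0.0008,0,0,0,0,0],[-0.0002,-0.0008,-0.0005,0,0,0,0],[-0.0002,-0.0008,-0.001,0,0,0,0],[-0.0002,-0.0008,-0.0015,0,0,0,0],[-0.0002,-0.0008,-0.002,0,0,0,0],[-0.0002,-0.0008,-0.0025,0,0,0,0],[-0.0002,-0.0008,-0.003,0,0,0,0]]'
cat > f.py <<'E'
from h import *
F=[]
for i in range(2):
    bot.camera("side"); o=bot.observe(); F.append(np.r_[o["contact_force"],o["wrist_torque"]])
print(np.round(np.mean(F,0),2),o["tool_pos"],o["clock"])
E
python3 f.py
```

```text
clock: 15.65
tool_pos: [0.5784, 0.0706, 0.2927]
orientation: [2.303, 2.137, 0.0]
contact_force: [-0.1, -0.5, -2.1]
grip_width: 0.0178
[ 0.96 -0.62 -1.13 -0.02 -0.08 -0.02] [0.5783701  0.0706258  0.29268671] 15.75
```

```bash
python3 -m handwheel '[[0,0,-0.0005,0,0,0,0],[0,0,-0.001,0,0,0,0],[0,0,-0.0015,0,0,0,0],[0,0,-0.002,0,0,0,0],[0,0,-0.0025,0,0,0,0],[0,0,-0.003,0,0,0,0],[0,0,-0.0035,0,0,0,0],[0,0,-0.0035,0,0,0,0]]'; python3 f.py
```

```text
clock: 16.75
tool_pos: [0.5784, 0.0706, 0.2892]
orientation: [2.302, 2.137, 0.001]
contact_force: [2.3, 1.2, -1.4]
grip_width: 0.0179
[ 2.72  0.15 -1.01  0.02 -0.42 -0.01] [0.57840483 0.07060547 0.28924224] 16.85
```

```bash
python3 -m handwheel '[[0.0003,0,0,0,0,0,0],[0.0006,0,0,0,0,0,0],[0.0006,0,-0.0005,0,0,0,0],[0.0006,0,-0.001,0,0,0,0],[0.0006,0,-0.0015,0,0,0,0],[0.0006,0,-0.002,0,0,0,0],[0.0006,0,-0.0025,0,0,0,0],[0.0006,0,-0.003,0,0,0,0]]'; python3 f.py
```

```text
clock: 17.85
tool_pos: [0.5788, 0.0706, 0.286]
orientation: [-2.302, -2.137, 0.0]
contact_force: [0.8, -0.1, -0.8]
grip_width: 0.0177
[ 0.63  0.72 -1.19 -0.04 -0.07  0.02] [0.57883009 0.07059609 0.286003  ] 17.95
```

```bash
python3 -m handwheel '[[0,0,-0.0005,0,0,0,0],[0,0,-0.001,0,0,0,0],[0,0,-0.0015,0,0,0,0],[0,0,-0.002,0,0,0,0],[0,0,-0.0025,0,0,0,0],[0,0,-0.003,0,0,0,0],[0,0,-0.0035,0,0,0,0],[0,0,-0.0035,0,0,0,0]]'; python3 f.py
```

```text
clock: 18.95
tool_pos: [0.5789, 0.0706, 0.2826]
orientation: [-2.303, -2.137, 0.0]
contact_force: [-0.6, -0.2, -1.2]
grip_width: 0.0178
[-0.43 -0.35 -0.36 -0.1   0.11 -0.01] [0.5788733  0.07062706 0.28262243] 19.05
```

```bash
python3 -m handwheel '[[0,0,-0.0004,0,0,0,0],[0,0,-0.0008,0,0,0,0],[0,0,-0.0011,0,0,0,0],[0,0,-0.0011,0,0,0,0],[0,0,-0.0011,0,0,0,0],[0,0,-0.0011,0,0,0,0],[0,0,-0.0011,0,0,0,0],[0,0,-0.0011,0,0,0,0]]'; python3 f.py
```

```text
clock: 20.05
tool_pos: [0.5789, 0.0706, 0.2815]
orientation: [-2.303, -2.137, 0.0]
contact_force: [-1.1, 0.3, -0.8]
grip_width: 0.0177
[-0.41 -0.38 -1.19 -0.14  0.18 -0.01] [0.57887796 0.07064224 0.28154126] 20.15
```

```bash
python3 -m handwheel '[[0,0,-0.0002,0,0,0,0],[0,0,-0.0004,0,0,0,0],[0,0,-0.0005,0,0,0,0],[0,0,-0.0005,0,0,0,0],[0,0,-0.0005,0,0,0,0],[0,0,-0.0005,0,0,0,0],[0,0,-0.0005,0,0,0,0],[0,0,-0.0005,0,0,0,0]]'; python3 f.py
```

```text
clock: 21.15
tool_pos: [0.5789, 0.0706, 0.2811]
orientation: [2.303, 2.137, -0.0]
contact_force: [-1.0, -0.1, -0.3]
grip_width: 0.0179
[-0.65 -0.43 -0.62 -0.13  0.25 -0.  ] [0.57890229 0.070649   0.28107781] 21.25
```

```bash
python3 -m handwheel '[[0,0,-0.0002,0,0,0,0],[0,0,-0.0004,0,0,0,0],[0,0,-0.0006,0,0,0,0],[0,0,-0.0006,0,0,0,0],[0,0,-0.0006,0,0,0,0],[0,0,-0.0006,0,0,0,0],[0,0,-0.0006,0,0,0,0],[0,0,-0.0006,0,0,0,0]]'; python3 f.py
```

```text
clock: 22.25
tool_pos: [0.5791, 0.0707, 0.281]
orientation: [2.302, 2.137, 0.001]
contact_force: [-2.6, -0.4, 5.0]
grip_width: 0.0178
[-2.09  0.66  4.99  0.12  0.53  0.02] [0.57910868 0.07068843 0.28095544] 22.35
```

Firm contact at about 6 N with the pin origin at z = 0.070: the collar is home. I release, rise and re-measure.

```bash
python3 -m handwheel '[[0,0,0.0005,0,0,0,0.2],[0,0,0.0005,0,0,0,0.4],[0,0,0.0005,0,0,0,0.5],[0,0,0.0005,0,0,0,0.5],[0,0,0.03,0,0,0,0.5],[-0.005,0,0.065,0,0,0,1],[-0.015,0,0.095,0,0,0,1],[-0.015,0,0.095,0,0,0,1]]';  python3 - <<'E'
from h import *
bot.camera("side")
c=bot.calibration("wrist"); im=bot.camera("wrist"); cv2.imwrite("pics/w4.png",im); np.save("w4.npy",c,allow_pickle=True)
o=bot.observe();print(o["tool_pos"],o["clock"],o["contact_force"],o["grip_width"])
E
```

```text
clock: 23.35
tool_pos: [0.5643, 0.0706, 0.378]
orientation: [2.3, 2.134, 0.006]
contact_force: [-0.1, 0.2, -0.1]
grip_width: 0.0735
[0.56376294 0.07062898 0.3745115 ] 23.45 [-0.72323448 -0.83059706 -0.14673914] 0.08152304799477579
```

View pics/w4.png

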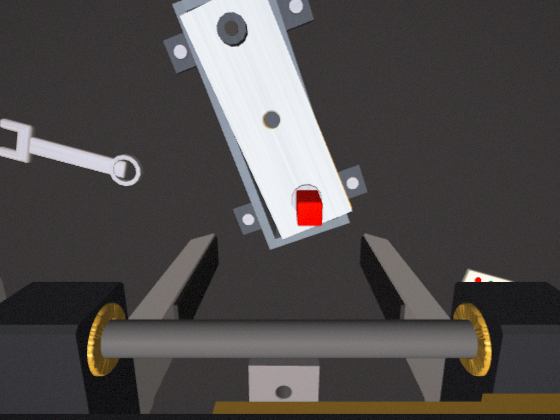

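The pin stands home at (308,205), the middle hole at (271,120) is now clear dark through both parts, and the bar is hidden under the plate. I get the middle hole numerically and move over the bolt.

```bash
cat > mh.py <<'E'
from h import *
def hole(im,c,box,thr=150,z=.07):
    x0,y0,x1,y1=box; g=cv2.cvtColor(im,cv2.COLOR_BGR2GRAY)[y0:y1,x0:x1]
    n,l,st,ce=cv2.connectedComponentsWithStats((g<thr).astype(np.uint8)); k=1+st[1:,4].argmax()
    u,v=ce[k]+[x0,y0]; return (u,v),st[k],onz(c,u,v,z)
E
python3 - <<'E'
from mh import *
c=np.load("w4.npy",allow_pickle=True).item(); im=cv2.imread("pics/w4.png")
print(hole(im,c,(257,105,287,135)))
hsv=cv2.cvtColor(im,cv2.COLOR_BGR2HSV); m=((hsv[...,0]<8)|(hsv[...,0]>172))&(hsv[...,1]>150)&(im[...,2]>245)
m[:180]=0;m[240:]=0;m[:,280:]&=True;m[:,:280]=0;m[:,340:]=0
v,u=np.where(m);print("pin top face",u.min(),u.max(),v.min(),v.max(),onz(c,u.mean(),v.mean(),.117))
E
python3 -m handwheel '[[-0.005,-0.05,0,0,0,0,1],[-0.01,-0.11,0,0,0,0,1],[-0.015,-0.17,0,0,0,0,1],[-0.02,-0.23,0,0,0,0,1],[-0.025,-0.28,0,0,0,0,1],[-0.03,-0.31,0,0,0,0,1],[-0.03,-0.315,0,0,0,0,1],[-0.03,-0.315,0,0,0,0,1]]';  python3 - <<'E'
from h import *
bot.camera("side")
c=bot.calibration("wrist"); im=bot.camera("wrist"); cv2.imwrite("pics/w5.png",im); np.save("w5.npy",c,allow_pickle=True)
o=bot.observe();print(o["tool_pos"],o["clock"])
g=im.max(axis=2)
# bolt head dark on light block
print(proj(c,[.5344,-.2451,.101]),proj(c,[.5344,-.2451,.06]))
x,y=proj(c,[.5344,-.2451,.09]).astype(int)
for v in range(y-24,y+24,2): print(v,''.join('#' if a<60 else ('+' if a<140 else '.') for a in g[v,x-30:x+30]),x-30)
E
```

```text
((np.float64(271.2201834862385), np.float64(119.38990825688073)), array([  6,   7,  17,  16, 218], dtype=int32), array([0.55613719, 0.1386238 , 0.07      ]))
pin top face 299 320 203 224 [0.57975126 0.07269674 0.117     ]
clock: 24.45
tool_pos: [0.5339, -0.244, 0.374]
orientation: [-2.301, -2.135, 0.0]
contact_force: [0.2, 0.1, -0.4]
grip_width: 0.0941
[ 0.53410721 -0.24326917  0.37469079] 24.55
[289.42264017 214.97346585] [289.42354269 201.5986755 ]
187 ............................................................ 259
189 ............................................................ 259
191 .....................................+##+................... 259
193 .........................+###############+.................. 259
195 ..................+######################+.................. 259
197 ..................########################.................. 259
199 .................+########################.................. 259
201 .................+########################+................. 259
203 .................+###########+++#++++++++##................. 259
205 .................##+
[... 310 characters left out ...]
...... 259
215 ..................++++++++++++++++++++++++##+............... 259
217 ...................+++++++++++++++++++++++++#............... 259
219 ...................+++++++++++++++#+++++#++##............... 259
221 ...................+++++++++++++#+#++##+#++##+.............. 259
223 ....................+++++#+++++#++#++###++++#+.............. 259
225 ....................+##++++#+###++#+#+++++++................ 259
227 ....................+++++++++++............................. 259
229 ............................................................ 259
231 ............................................................ 259
233 ............................................................ 259
```

The bolt's top face is centred at (289.5,215), giving an axis at (0.5344, -0.2450). Its width is about 1.1 times the pin grip's, which fits the 20 mm head. I grasp with the same tool offset as the pin.

```bash
python3 -m handwheel '[[0.0003,-0.0028,-0.05,0,0,0,0.6],[0.0003,-0.0028,-0.09,0,0,0,0.6],[0.0003,-0.0028,-0.106,0,0,0,0.6],[0.0003,-0.0028,-0.106,0,0,0,0.6],[0.0003,-0.0028,-0.106,0,0,0,0],[0.0003,-0.0028,-0.106,0,0,0,0],[0.0003,-0.0028,-0.106,0,0,0,0],[0.0003,-0.0028,-0.106,0,0,0,0]]'; python3 f.py
```

```text
clock: 25.55
tool_pos: [0.5343, -0.2473, 0.27]
orientation: [2.302, 2.136, 0.0]
contact_force: [0.1, -0.5, 2.4]
grip_width: 0.0212
[ 0.07 -0.57  2.27 -0.04  0.12  0.01] [ 0.5343351  -0.24734341  0.27002195] 25.65
```

```bash
python3 -m handwheel '[[0,0,0,0,0,0,0],[0,0,0.02,0,0,0,0],[0,0,0.05,0,0,0,0],[0,0,0.09,0,0,0,0],[0,0,0.12,0,0,0,0],[0.003,0.06,0.13,0,0,0,0],[0.006,0.12,0.13,0,0,0,0],[0.009,0.18,0.13,0,0,0,0]]'; python3 f.py
```

```text
clock: 26.65
tool_pos: [0.5429, -0.0655, 0.4008]
orientation: [2.303, 2.135, 0.001]
contact_force: [0.5, 1.2, 0.2]
grip_width: 0.0196
[-0.23  1.32 -0.97  0.    0.08  0.03] [ 0.54283139 -0.06268785  0.40040254] 26.75
```

```bash
python3 -m handwheel '[[0.004,0.05,0,0,0,0,0],[0.008,0.11,0,0,0,0,0],[0.0125,0.17,0,0,0,0,0],[0.0125,0.198,-0.02,0,0,0,0],[0.0125,0.198,-0.05,0,0,0,0],[0.0125,0.198,-0.07,0,0,0,0],[0.0125,0.198,-0.07,0,0,0,0],[0.0125,0.198,-0.07,0,0,0,0]]'; python3 f.py
python3 - <<'E'
from h import *
cs,cd=bot.calibration("scene"),bot.calibration("side")
a=bot.camera("scene"); b=bot.camera("side")
o=bot.observe();t=o["tool_pos"];print(t)
ps,pd=proj(cs,t-[0,0,.245]).astype(int),proj(cd,t-[0,0,.245]).astype(int); print(ps,pd)
f=lambda i,p:cv2.resize(i[p[1]-25:p[1]+25,p[0]-20:p[0]+20],(400,500),interpolation=3)
cv2.imwrite("pics/sd3.png",np.hstack([f(a,ps),f(b,pd)]))
E
```

```text
clock: 27.75
tool_pos: [0.5563, 0.1302, 0.3306]
orientation: [2.303, 2.135, 0.002]
contact_force: [-1.4, -0.4, -0.3]
grip_width: 0.02
[-0.3   0.46 -0.34 -0.11  0.08  0.04] [0.55626658 0.13041012 0.33094778] 27.85
[0.55607546 0.13060567 0.33064   ]
[307 212] [264 190]
```

View pics/sd3.png

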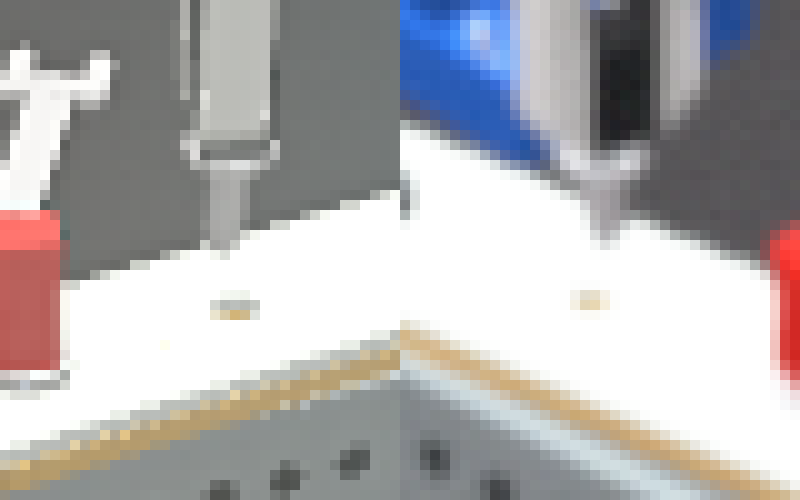

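Views: the tip is at scene (309.3,212) / side (264.6,189), and the middle hole at scene (310.6,217.6) / side (263,195). I triangulate the offset.

Run:
```python
from h import *
cs,cd=bot.calibration("scene"),bot.calibration("side"); t=bot.observe()["tool_pos"]
print(t)
for b in((t[0],t[1]+.002,t[2]-.24),(.5561,.1386,.07)): print(proj(cs,b),proj(cd,b))
print(tri(cs,(309.3,211.8),cd,(264.6,188.8)),tri(cs,(310.6,217.4),cd,(263,194.8)))
```

```text
[0.55607546 0.13060567 0.33064   ]
[308.67187025 211.13601838] [264.02297247 188.69395975]
[310.39098702 217.09669646] [262.80463117 193.58928866]
(array([0.55823242, 0.1335678 , 0.08918219]), np.float64(0.0011657150493527134)) (array([0.55552622, 0.13845502, 0.06753171]), np.float64(0.002692190064053382))
```

```bash
python3 -m handwheel '[[0,0.003,0,0,0,0,0],[0,0.0055,-0.002,0,0,0,0],[0,0.0055,-0.006,0,0,0,0],[0,0.0055,-0.01,0,0,0,0],[0,0.0055,-0.014,0,0,0,0],[0,0.0055,-0.017,0,0,0,0],[0,0.0055,-0.019,0,0,0,0],[0,0.0055,-0.019,0,0,0,0]]'; python3 f.py
```

```text
clock: 28.95
tool_pos: [0.5557, 0.1363, 0.3103]
orientation: [-2.303, -2.137, 0.0]
contact_force: [-0.3, -0.8, -1.7]
grip_width: 0.0193
[-0.52 -0.11 -0.65 -0.1   0.06  0.  ] [0.55576057 0.13632875 0.31056973] 29.05
```

```bash
python3 -m handwheel '[[0,0,-0.0006,0,0,0,0],[0,0,-0.0012,0,0,0,0],[0,0,-0.0018,0,0,0,0],[0,0,-0.0024,0,0,0,0],[0,0,-0.003,0,0,0,0],[0,0,-0.0035,0,0,0,0],[0,0,-0.004,0,0,0,0],[0,0,-0.004,0,0,0,0]]'; python3 f.py
```

```text
clock: 30.05
tool_pos: [0.5557, 0.1363, 0.3064]
orientation: [-2.303, -2.137, 0.0]
contact_force: [-0.4, 0.1, -0.3]
grip_width: 0.0198
[ 0.02  0.04  0.01 -0.06  0.06  0.02] [0.55570525 0.13631073 0.30645003] 30.15
```

```bash
python3 -m handwheel '[[0,0,-0.0005,0,0,0,0],[0,0,-0.001,0,0,0,0],[0,0,-0.0015,0,0,0,0],[0,0,-0.002,0,0,0,0],[0,0,-0.0025,0,0,0,0],[0,0,-0.003,0,0,0,0],[0,0,-0.003,0,0,0,0],[0,0,-0.003,0,0,0,0]]'; python3 f.py
```

```text
clock: 31.15
tool_pos: [0.5557, 0.1363, 0.3035]
orientation: [2.303, 2.137, 0.0]
contact_force: [-0.6, 0.4, 0.1]
grip_width: 0.0197
[-0.41 -0.07 -0.49 -0.07  0.07 -0.01] [0.55571478 0.13634662 0.30346433] 31.25
```

Tip 6.5 mm into the plate without contact. I continue through the bar.

```bash
python3 -m handwheel '[[0,0,-0.0005,0,0,0,0],[0,0,-0.001,0,0,0,0],[0,0,-0.0015,0,0,0,0],[0,0,-0.002,0,0,0,0],[0,0,-0.0025,0,0,0,0],[0,0,-0.003,0,0,0,0],[0,0,-0.0035,0,0,0,0],[0,0,-0.004,0,0,0,0]]'; python3 f.py
```

```text
clock: 32.25
tool_pos: [0.5557, 0.1363, 0.2994]
orientation: [2.303, 2.137, 0.0]
contact_force: [-0.1, 0.2, -0.1]
grip_width: 0.02
[ 0.36  0.13 -0.27 -0.07  0.11  0.04] [0.55568375 0.13630024 0.29937916] 32.35
```

```bash
python3 -m handwheel '[[0,0,-0.0005,0,0,0,0],[0,0,-0.001,0,0,0,0],[0,0,-0.0015,0,0,0,0],[0,0,-0.002,0,0,0,0],[0,0,-0.0025,0,0,0,0],[0,0,-0.003,0,0,0,0],[0,0,-0.0035,0,0,0,0],[0,0,-0.004,0,0,0,0]]'; python3 f.py
```

```text
clock: 33.35
tool_pos: [0.5557, 0.1363, 0.2954]
orientation: [-2.303, -2.137, 0.0]
contact_force: [0.1, 0.0, 0.1]
grip_width: 0.0196
[-0.64  0.04 -0.93 -0.04  0.09 -0.  ] [0.5556859  0.13632429 0.29536559] 33.45
```

```bash
python3 -m handwheel '[[0,0,-0.001,0,0,0,0],[0,0,-0.002,0,0,0,0],[0,0,-0.003,0,0,0,0],[0,0,-0.004,0,0,0,0],[0,0,-0.005,0,0,0,0],[0,0,-0.006,0,0,0,0],[0,0,-0.007,0,0,0,0],[0,0,-0.007,0,0,0,0]]'; python3 f.py
```

```text
clock: 34.45
tool_pos: [0.5557, 0.1363, 0.2883]
orientation: [-2.303, -2.137, 0.0]
contact_force: [-0.3, 0.9, -0.5]
grip_width: 0.02
[ 0.07 -0.51 -0.56 -0.07  0.04 -0.06] [0.55569381 0.13631425 0.28841472] 34.55
```

```bash
python3 -m handwheel '[[0,0,-0.001,0,0,0,0],[0,0,-0.002,0,0,0,0],[0,0,-0.003,0,0,0,0],[0,0,-0.004,0,0,0,0],[0,0,-0.005,0,0,0,0],[0,0,-0.006,0,0,0,0],[0,0,-0.0068,0,0,0,0],[0,0,-0.0068,0,0,0,0]]'; python3 f.py
```

```text
clock: 35.55
tool_pos: [0.5557, 0.1363, 0.2815]
orientation: [-2.303, -2.137, 0.0]
contact_force: [0.6, -0.2, -1.0]
grip_width: 0.02
[ 0.68 -0.57 -0.33 -0.21  0.06 -0.01] [0.55567083 0.13630646 0.28156462] 35.65
```

```bash
python3 -m handwheel '[[0,0,-0.0003,0,0,0,0],[0,0,-0.0006,0,0,0,0],[0,0,-0.0009,0,0,0,0],[0,0,-0.0012,0,0,0,0],[0,0,-0.0014,0,0,0,0],[0,0,-0.0014,0,0,0,0],[0,0,-0.0014,0,0,0,0],[0,0,-0.0014,0,0,0,0]]'; python3 f.py
```

```text
clock: 36.65
tool_pos: [0.5557, 0.1363, 0.2803]
orientation: [2.302, 2.137, -0.0]
contact_force: [-0.5, -0.8, 0.6]
grip_width: 0.02
[-1.3  -1.01  0.9  -0.36  0.17  0.  ] [0.55572481 0.13629667 0.28029009] 36.75
```

```bash
python3 -m handwheel '[[0,0,-0.0002,0,0,0,0],[0,0,-0.0004,0,0,0,0],[0,0,-0.0004,0,0,0,0],[0,0,-0.0004,0,0,0,0],[0,0,-0.0004,0,0,0,0],[0,0,-0.0004,0,0,0,0],[0,0,-0.0004,0,0,0,0],[0,0,-0.0004,0,0,0,0]]'; python3 f.py
```

```text
clock: 37.75
tool_pos: [0.5558, 0.1363, 0.2802]
orientation: [2.302, 2.137, -0.0]
contact_force: [-2.9, -2.3, 6.1]
grip_width: 0.0199
[-3.05 -2.51  4.91 -0.5   0.67  0.04] [0.5557632  0.13630015 0.28020553] 37.85
```

Seated at about 5 N with origin z of about 0.070. I release, rise straight up and check by numbers.

```bash
python3 -m handwheel '[[0,0,0.0005,0,0,0,0.2],[0,0,0.0005,0,0,0,0.4],[0,0,0.0005,0,0,0,0.5],[0,0,0.0005,0,0,0,0.5],[0,0,0.03,0,0,0,0.5],[0,0,0.07,0,0,0,0.6],[0,0,0.11,0,0,0,0.7],[0,0,0.11,0,0,0,0.7]]';  python3 -m handwheel '[[0,-0.03,0,0,0,0,1],[0,-0.06,0,0,0,0,1],[0,-0.06,0,0,0,0,1],[0,-0.06,0,0,0,0,1],[0,-0.06,0,0,0,0,1],[0,-0.06,0,0,0,0,1],[0,-0.06,0,0,0,0,1],[0,-0.06,0,0,0,0,1]]'
python3 - <<'E'
from h import *
c=bot.calibration("wrist"); im=bot.camera("wrist"); cv2.imwrite("pics/w6.png",im); s=bot.camera("scene");cv2.imwrite("pics/s6.png",s)
o=bot.observe();print(o["tool_pos"],o["clock"],o["grip_width"],o["contact_force"])
hsv=cv2.cvtColor(im,cv2.COLOR_BGR2HSV); g=im.max(axis=2)
m=((hsv[...,0]<8)|(hsv[...,0]>172))&(hsv[...,1]>150)&(im[...,2]>245)
p=proj(c,[.579,.072,.117]).astype(int); M=np.zeros_like(m); M[p[1]-25:p[1]+25,p[0]-25:p[0]+25]=1; v,u=np.where(m&M)
print("pin top",p,u.mean(),v.mean(),onz(c,u.mean(),v.mean(),.117))
pt,pb=proj(c,[.5561,.1386,.111]),proj(c,[.5561,.1386,.07]); print("bolt pred top/base",pt,pb)
x,y=((pt+pb)/2).astype(int)
for v in range(y-24,y+26,2): print(v,''.join('#' if a<60 else ('+' if a<140 else '.') for a in g[v,x-28:x+28]),x-28)
# scene: silhouettes, predicted top pixel vs seen
cs=bot.calibration("scene"); h2=cv2.cvtColor(s,cv2.COLOR_BGR2HSV); g2=s.max(axis=2)
for n,xy,z in(("pin",(.579,.072),.117),("bolt",(.5561,.1386),.111)):
    print(n,proj(cs,[*xy,z]),proj(cs,[*xy,.075]))
x,y=proj(cs,[.5561,.1386,.09]).astype(int)
for v in range(y-18,y+16): print(v,''.join('#' if a<60 else ('+' if a<140 else '.') for a in g2[v,x-14:x+14]),x-14)
E
```

```text
clock: 38.85
tool_pos: [0.5566, 0.1365, 0.3937]
orientation: [2.299, 2.134, 0.009]
contact_force: [0.2, -0.5, -0.5]
grip_width: 0.0658
clock: 39.85
tool_pos: [0.5557, 0.0765, 0.3899]
orientation: [2.302, 2.137, 0.0]
contact_force: [-0.1, 0.4, 0.0]
grip_width: 0.0941
[0.55569279 0.0763861  0.38990413] 39.95 0.09372792868132487 [ 0.44886083 -0.57897413 -0.04972348]
pin top [319 216] 320.1241050119332 215.5178997613365 [0.57940939 0.07255349 0.117     ]
bolt pred top/base [282.36182733 127.67848389] [283.23924312 125.57871709]
102 ........................................................ 254
104 ........................................................ 254
106 ........................................................ 254
108 ........................................................ 254
110 ........................................................ 254
112 ........................................................ 254
114 ................##++##++##################+............. 254
116 ................+++++++++++++++++#++#+##+##............. 254
118 ................++++++++++++++++++##+++####...
[... 1733 characters left out ...]
8 +++++++++++++++++++++....... 296
209 +++++++++++++++++++......... 296
210 +++++++++++++++++++......... 296
211 +++++++++++++++++++......... 296
212 +++++++....++++++++......... 296
213 ++++.......++++++++......... 296
214 ............+++++++......... 296
215 ............+++++++......... 296
216 ............+++++++......... 296
217 ............++++++.......... 296
218 ............................ 296
219 ............................ 296
220 ............................ 296
221 ............................ 296
222 ............................ 296
223 ............................ 296
224 ............................ 296
225 ............................ 296
226 ............................ 296
```

```bash
python3 -c "
from rig import bot
print(bot.hand_in()); print(bot.observe()['clock'])"
```

```text
the job is handed in; nothing more can be done
None
the job is handed in; nothing more can be done
```

The drift pin is home in the end holes and the bolt is home in the middle hole. Both are standing released, and I handed the job in at about 40 s of the 72 s allowed. No verdict was given.

- **Pin:** I lowered the tip into the plate's end hole and swung the plate about 9 mm to the bar's hole. Then I pressed down, shifting sideways whenever I felt about 2.5 N. The collar seated at about 5 N.
- **Bolt:** it dropped through both middle holes without resistance and seated at about 5 N.
- **Forces:** the largest reading at the tool was about 6 N. I read it at the end of each call, not continuously.
- **Last checks:** with the gripper open and clear, the pin's top was at (0.579, 0.073) and the bolt's top lay within about 1 px of where an upright, home bolt should appear. They are about 70 mm apart, as they should be.
- **Disagreements:** my camera views differed by 1–3 mm, and I settled that by feel.
- **Not checked:** I did not measure the other items on the desk again at the end, but the arm never worked near any except the driver standing in the block. My last look at the bolt was by pixel numbers, without viewing the pictures.

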